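Roll the feed roller into its dock with the rolling board

ROBOT

A 6-joint arm with a two-finger parallel gripper is mounted at the origin on a cart in front of the work surface, level with it; the furniture and walls round the work are solid. World frame = base frame: x ahead of the robot, y to its left, z up, the work surface at z = 0. Lengths are in m, angles in rad, forces in N, time in s.
With the tool pointing down it reaches from about 0.225 to 0.875 m from the base axis. Payload 3.4 kg.
Tool frame: the origin (TCP) lies where the fingers leave the gripper's body, on its centre line; the fingertips stand 73 mm ahead of it and the grasp point (between the pads) lies 54 mm ahead of it (manip.grip_point_offset is the distance from the TCP to the grasp point, in m); z points along the fingers, y is the line along which they close (so a half turn about z gives the same grasp; the last joint's range is limited). The gripper opens to 85 mm and grips with 20 to 120 N. Pads are 22 mm wide; open, the fingers measure 114 mm over their backs; the gripper's body (76 mm by 85 mm) begins 54 mm behind the grasp point. The pads swing forward as they close: fully open they stand 13 mm farther back than shut.
Start: joints at [-0.121, 0.276, 1.505, -0, 1.361, -0.121], TCP at [0.575, -0, 0.304] pointing down, gripper open.
Joint ranges: [-2.89, 2.89], [-0.75, 2.08], [0.22, 2.7], [-1.18, 4.32], [0.11, 2.71], [-2.7, 2.7]. Speed limits (rad/s): [2.57, 2.57, 3.14, 3.14, 3.14, 3.14].

INTERFACE

Orientations are given as a unit quaternion [w, x, y, z].
In Python, from rig import sensors, cams, manip, spotter gives the robot as it stands.
- The arm moves only by the tool drive_tool, never from a script. Its argument "targets" is a list of rows, each a list of 4 numbers: the shift along the world's x, y, z in m, then the turn about the world's z in degrees. In form: [[dx, dy, dz, spin], ...]. A call has exactly 5 rows; each row shifts and turns the commanded pose from where the row before left it; what a row does not reach is not made up. A row lasts 1/8 s, in which the tool goes at most 62.5 mm and 10.7 degrees, less where a joint would pass 70% of its speed; a pose out of reach is approached as far as the arm can. A call is refused whole if a number of a shift passes 0.0625 or a number of a turn 10.7, either way. A call with a gripper value outside its range is refused whole. "jaw" is the finger opening in m, from 0 to 0.0854, set as the call begins (left out, the last holds). The fingers move at their own pace and stop on an object; "force" is the grip in N (left out, the last holds). Time passes only in rows, so rows that do not move let the fingers close, or fill a call up. It gives the time, the measured TCP pose, the force and the opening at its end, in the units of the state.
- sensors.get_state(): the state, without advancing time (a new reading comes with each control period).
- cams.get_image(name): name is "scene" or "side" or "wrist"; returns a dict with "color" (480x640x3 uint8, red, green, blue), "intrinsics" (3x3 intrinsics, pixels), "R" (3x3) and "t" (3): a world point X has camera coordinates R X + t. Camera axes: x right, y down, z forward; pixel columns grow to the right and rows downward; lengths in m; the calibration is good to about 2 mm. A picture is of the moment at which its call begins. There is no depth.
- manip.sign_off(): hands the job in, once; it reports no verdict.
Trained networks look in the newest picture that a camera, given by its name, has taken for a name from the list of things; names that differ only in an ending like _2 or _b are one class to them, and where a whole thing is asked for, a point or a joint stands for the part that bears it (a point fixed in the world has none). Each returns a list of dicts, best first, with "score" (0 to 1); they miss things now and then, are a little off and sometimes report something else, mostly with a low value. They report only what shows in the picture. A call takes as long as a camera call.
- spotter.find_in(query, camera): "point" ([x, y, z] in m, in world coordinates, good to about 4 mm: the middle of the surface that is visible of it).
- spotter.landmark_of(query, camera): "point" ([x, y, z] in m, in world coordinates, good to about 4 mm: a listed point, or the origin of a listed thing).
The state is a dict: "clock": time; "qpos": joint angles; "qd": joint speeds; "effort": joint torques, N m; "position": TCP position; "ee_rot": TCP orientation; "contact_force": force on the tool from outside, world axes, zero at the start; "moment": the same for the moment, N m; "width": finger opening in m.
Only numpy, scipy, OpenCV 4.12 (cv2) and the standard library are available. Lean on these libraries where they do the work, as an engineer would, in place of code of your own. Each camera call takes 0.05 s, during which the arm holds its last target. There are 200 camera calls.

TASK

Take the wooden rolling board by its handle, lay it flat on top of the orange roller and, pressing lightly (never more than about 20 N), roll the roller slowly under the board along the table and up the dock's low ramp until it drops into the seat against the blue stop. Move the roller only with the board, never with the fingers, and do not let it shoot off. Then lay the board back flat on the table, well clear of the dock, and leave the other things where they are.

Things in the scene. Friction and masses are not known exactly. Their poses are not given: they have to be found in the camera images.
- roller: feed roller: orange rubber-covered cylinder, 40 mm diameter, 110 long, with 12 mm long steel stubs of 14 mm diameter at both ends; 0.18 to 0.35 kg, rolls freely. Origin at its centre, 20 mm above what it lies on; y is the cylinder's axis (x, z turn as it rolls). Starts 85 to 115 mm before the seat, within 0.1 rad of square to the dock. Rolls half as far as the board that rolls it
- dock: fixed dock. Origin on the table under the middle of the seat (a strip of bare table between ramp and stop); x is the rolling direction, y lies along the seat. Blue stop wall, 26 mm high, face at x = +20.5 mm, back at +32.5. Blue side cheeks 15 mm high, inner faces at y = +-85, outer +-93, from x = -73.5 to 32.5. A seated roller's centre is at x = -2.5 to 0.5, 20 mm above the table
- board: rolling board lying flat: plate 170 (x) x 70 (y) x 12 mm, plywood with a flat black rubber underside; in the middle on top an upright wooden handle block, 24 (x) x 60 (y) mm, from 12 to 55 mm height, to be pinched across its 24 mm. 0.18 kg, rigid. Origin at the centre of the underside, z up. On the roller on bare table the underside is 40 mm above the table
- ramp_crest (a point): middle of the far edge of the dock's aluminium ramp, 5 mm above the table, at x = -15.5 mm in the dock. The ramp (170 mm wide) rises evenly from the table at dock x = -69.5 to 5 mm at x = -23.5, is level to -15.5 and then drops sharply into the seat
- small_arm (a point): point on the table under the middle of a fixed dark grey toy-sized robot arm that stands behind the board and the roller, seen from the robot: about 215 x 215 mm and 270 mm high, upper parts overhanging a little; carry the board round it on the robot's side
- board_grip (a point): point inside the board's handle, 40 mm above the board's underside, on its middle axis
- flux_tin: red and white round tin, 58 mm across, 26 high; a bystander; origin at the centre of its underside
- tape_roll: roll of beige tape lying flat, 98 mm across, 19 high; a bystander; origin at the centre of its underside
- battery_9v: brown block battery, 26x52x18; a bystander; origin at the centre of its underside
- gear_black: black gear lying flat, 40 mm across, 12 high; a bystander; origin at the centre of its underside
- eraser: blue and white eraser, 20x42x12; a bystander; origin at the centre of its underside

How it is judged:
By the outcome, as a careful person would: the job done as asked, in the order asked, and still so for the second after the job is handed in, with the robot touching nothing.
It also fails if it takes over 67 s, if anything falls off the work surface, if the arm or the gripper's body presses on something with over 40 N, if the wrist force passes 120 N, or if a joint passes its speed limit or range.

## Working session

There is one attempt and no reset: what is moved stays moved. The work goes in short steps, Python scripts to look and compute and a tool call to move; the robot and the scene stay as the last step left them, time stands still between calls to the robot, and variables do not carry over. Pictures are saved under pics/ and viewed, on a budget of 10 in all, crops included, one or two more only if the job needs it, and the job is handed in when it is done.

Besides the shell and the picture viewer there is one more tool, called after "Emit:" as name([rows], argument=value, ...), one row to a line, values as JSON. drive_tool: Moves the arm, as the interface text tells. Its arguments: {"type":"object","properties":{"targets":{"type":"array","items":{"type":"array","items":{"type":"number"}}},"jaw":{"type":"number"},"force":{"type":"number"}},"required":["targets"]}

```bash
mkdir -p pics; ls; cat > h.py <<'E'
import numpy as np, cv2
from rig import sensors, cams, manip, spotter
def snap(n,f):
    im=cams.get_image(n); cv2.imwrite('pics/'+f,im['color'][:,:,::-1]); return im
def proj(im,P):
    c=im['R']@np.array(P)+np.array(im['t']); u=im['intrinsics']@c; return u[:2]/u[2]
def ray(im,uv,z):
    K=np.array(im['intrinsics']);R=np.array(im['R']);t=np.array(im['t'])
    d=R.T@np.linalg.inv(K)@np.array([uv[0],uv[1],1.]); c=-R.T@t
    return c+d*(z-c[2])/d[2]
E
python3 - <<'E'
from h import *
for n in ['scene','side']:
    snap(n,n+'0.png'); print(n)
    for q in ['roller','dock','board','ramp_crest','small_arm','board_grip','flux_tin','tape_roll','battery_9v','gear_black','eraser']:
        r=spotter.landmark_of(q,n)
        print(q,[(np.round(a['point'],4).tolist(),round(a['score'],2)) for a in r[:2]])
s=sensors.get_state();print(s)
E
```

```text
pics
scene
roller [([0.4621, -0.0558, 0.0165], 0.59)]
dock [([0.4903, -0.1594, -0.0003], 0.68)]
board [([0.4011, 0.3127, -0.005], 0.73), ([0.5405, 0.4515, 0.0026], 0.6)]
ramp_crest [([0.487, -0.1443, 0.0046], 0.67), ([0.6731, 0.0649, 0.0009], 0.18)]
small_arm [([0.4583, -0.0544, 0.0191], 0.55)]
board_grip [([0.3997, 0.3105, 0.0424], 0.58), ([0.4881, -0.1435, 0.0038], 0.33)]
flux_tin [([0.6764, -0.0629, 0.0015], 0.86)]
tape_roll [([0.5414, 0.4511, 0.0006], 0.9)]
battery_9v [([0.3632, 0.1483, 0.0018], 0.86)]
gear_black [([0.6734, 0.063, -0.0013], 0.67)]
eraser [([0.6643, -0.1807, 0.0046], 0.77)]
side
roller [([0.4642, -0.0542, 0.0157], 0.78)]
dock [([0.4907, -0.1576, -0.0], 0.91)]
board [([0.3996, 0.3144, -0.0016], 0.94)]
ramp_crest [([0.4891, -0.1408, 0.005], 0.79)]
small_arm []
board_grip [([0.4003, 0.3082, 0.043], 0.64)]
flux_tin [([0.6774, -0.0637, 0.0033], 0.64)]
tape_roll [([0.5425, 0.4528, 0.0003], 0.52)]
battery_9v [([0.3607, 0.147, 0.0017], 0.66)]
gear_black [([0.6716, 0.0619, -0.0021], 0.56)]
eraser [([0.6645, -0.1816, 0.0012], 0.54)]
{'clock': 1.2, 'qpos': array([-1.20985822e-01,  2.75892140e-01,  1.50486625e+00,  1.36829080e-05,
        1.36069039e+00, -1.20976169e-01]), 'qd': array([-0.00066462, -0.00064678,  0.00128022, -0.00095778, -0.00148535,
       -0.00191635]), 'effort': array([-2.24640789e-03, -4.16667867e+01, -2.46106052e+01, -6.10511197e-04,
        4.31469721e-05,  1.41259751e-06]), 'position': array([5.75042782e-01, 1.49699076e-06, 3.03945974e-01]), 'ee_rot': array([5.25090900e-05, 7.07111201e-01, 7.07102358e-01, 4.96245481e-05]), 'contact_force': array([0.15682507, 0.06539733, 0.4799819 ]), 'moment': array([-0.01573393, -0.02487366,  0.01655966]), 'width': 0.08574080547430595}
```

View images.

View pics/scene0.png

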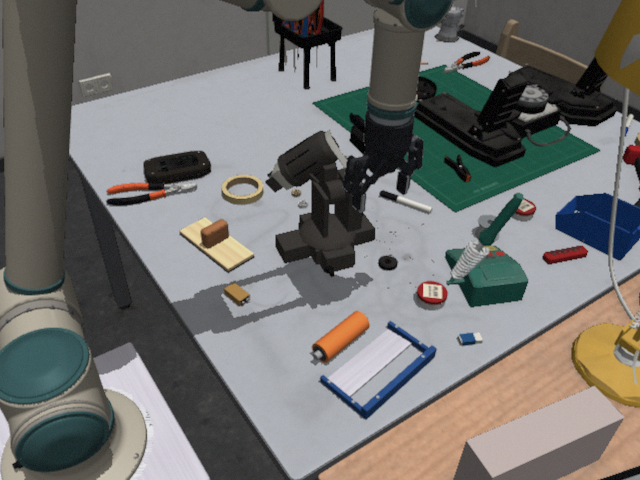

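View pics/side0.png

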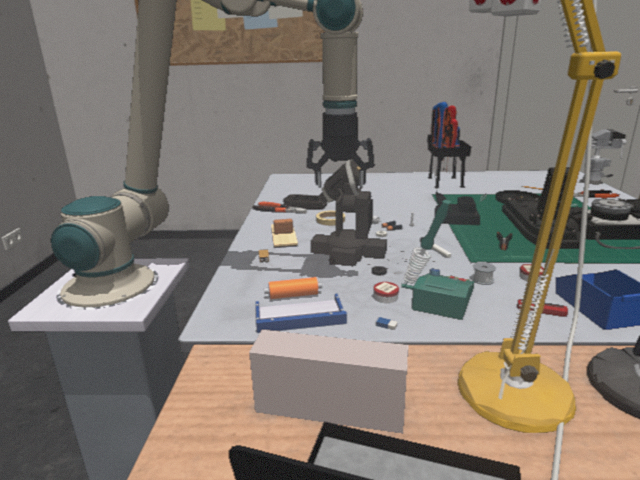

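```bash
cat > m.py <<'E'
from h import *
im={n:cams.get_image(n) for n in['scene','side']}
for n in im:
    i=im[n]; hsv=cv2.cvtColor(i['color'],cv2.COLOR_RGB2HSV)
    H,S,V=[hsv[...,k].astype(int) for k in range(3)]
    for nm,m,z in[('orange',(H>6)&(H<17)&(S>190)&(V>150),.02),('boardplate',(H>15)&(H<28)&(S>60)&(S<150)&(V>150),.012),('handle',(H>5)&(H<16)&(S>100)&(S<200)&(V<190),.055),('blue',(H>105)&(H<118)&(S>150),.015)]:
        nl,lab,st,c=cv2.connectedComponentsWithStats(m.astype(np.uint8))
        for k in range(1,nl):
            if st[k,4]<120: continue
            p=np.argwhere(lab==k)[:,::-1]
            w=np.array([ray(i,q,z)[:2] for q in p])
            if not(.25<w[:,0].mean()<.65 and -.3<w[:,1].mean()<.5): continue
            (cx,cy),(a,b),an=cv2.minAreaRect(w.astype(np.float32))
            ev,E=np.linalg.eigh(np.cov(w.T))
            print(n,nm,st[k,4],'px',p.mean(0).round(),'rect c',round(cx,4),round(cy,4),'size',round(a,4),round(b,4),'ang',round(an,1),'pca',round(np.degrees(np.arctan2(E[1,1],E[0,1])),1),'mean',w.mean(0).round(4))
i=im['scene']
c=cv2.resize(i['color'][200:425,170:470],None,fx=2.66,fy=2.66,interpolation=cv2.INTER_CUBIC)
cv2.imwrite('pics/crop1.png',c[:,:,::-1])
for q in [(278,238),(325,268),(375,232),(330,272)]: print(q,ray(i,q,0).round(3),ray(i,q,.03).round(3))
j=im['side']
for q in [(312,252),(345,265),(387,258),(352,262)]: print(q,ray(j,q,0).round(3))
print('cam',[(-np.array(im[n]['R']).T@im[n]['t']).round(2) for n in im], len([1]))
E
python3 m.py
```

```text
scene boardplate 291 px [242. 187.] rect c 0.5484 0.4614 size 0.0952 0.0962 ang 57.3 pca 54.3 mean [0.547 0.459]
scene boardplate 1205 px [218. 245.] rect c 0.4011 0.3118 size 0.0683 0.1699 ang 10.6 pca 103.2 mean [0.4001 0.3001]
scene boardplate 202 px [237. 291.] rect c 0.3672 0.1571 size 0.0245 0.0457 ang 12.2 pca 103.2 mean [0.3672 0.1563]
scene handle 525 px [214. 233.] rect c 0.3925 0.2908 size 0.0794 0.0567 ang 10.7 pca -137.9 mean [0.3918 0.2904]
scene handle 347 px [341. 342.] rect c 0.4443 -0.0769 size 0.1215 0.0423 ang 11.7 pca -170.3 mean [ 0.4402 -0.0873]
scene blue 1396 px [388. 378.] rect c 0.4873 -0.14 size 0.1972 0.1065 ang 10.7 pca -170.2 mean [ 0.4836 -0.1685]
side boardplate 281 px [284. 238.] rect c 0.4021 0.296 size 0.0656 0.1678 ang 10.0 pca 109.2 mean [0.4067 0.2629]
side handle 263 px [294. 293.] rect c 0.4767 -0.1422 size 0.1006 0.0254 ang 10.5 pca -168.0 mean [ 0.4762 -0.1426]
(278, 238) [0.527 0.263 0.   ] [0.509 0.232 0.03 ]
(325, 268) [0.558 0.127 0.   ] [0.539 0.101 0.03 ]
(375, 232) [ 0.718  0.163 -0.   ] [0.693 0.136 0.03 ]
(330, 272) [0.56  0.112 0.   ] [0.54  0.086 0.03 ]
(312, 252) [0.495 0.187 0.   ]
(345, 265) [0.587 0.102 0.   ]
(387, 258) [0.702 0.144 0.   ]
(352, 262) [0.606 0.12  0.   ]
cam [array([ 0.01, -0.62,  0.86]), array([ 0.57, -0.97,  0.52])] 1
```

View pics/crop1.png

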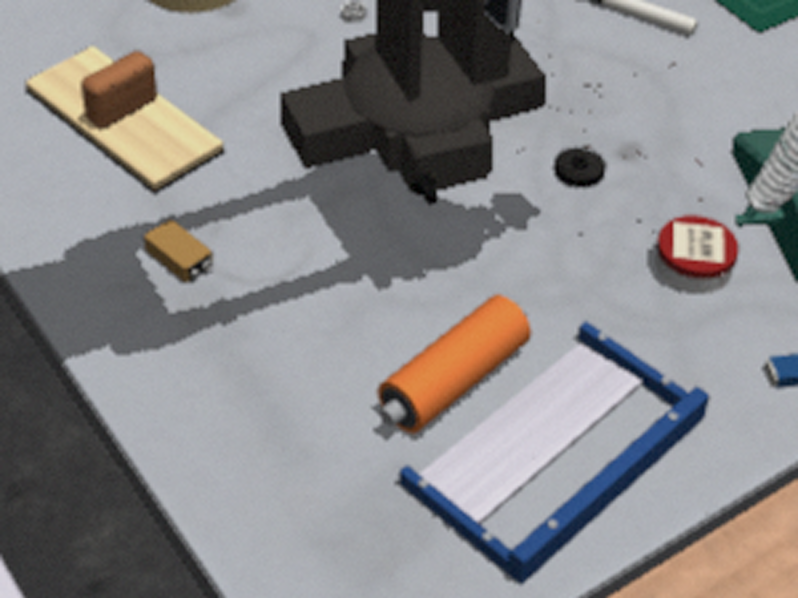

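```bash
python3 - <<'E'
from h import *
i=cams.get_image('scene'); j=cams.get_image('side')
for q in [(270,185),(285,155),(320,135),(340,160)]: print(q,ray(i,q,.25).round(3),ray(i,q,.2).round(3))
for q in [(326,190),(345,163),(358,185)]: print(q,ray(j,q,.25).round(3),ray(j,q,.2).round(3))
for n,im in(('scene',i),('side',j)):
    a=im['color'].astype(int); m=((a[...,0]>a[...,2]*2.2)&(a[...,0]>1.5*a[...,1])&(a[...,0]>110)).astype(np.uint8)
    nl,lab,st,c=cv2.connectedComponentsWithStats(m)
    for k in range(1,nl):
        w=ray(im,c[k],.02)
        if st[k,4]>300 and abs(w[0]-.46)<.05 and abs(w[1]+.055)<.06:
            pts=np.argwhere(lab==k)[:,::-1].astype(np.float32); (cx,cy),s,an=cv2.minAreaRect(pts)
            b=cv2.boxPoints(((cx,cy),s,an)); l=[(b[0]+b[1])/2,(b[1]+b[2])/2,(b[2]+b[3])/2,(b[3]+b[0])/2]
            e=(l[0],l[2]) if np.linalg.norm(l[0]-l[2])>np.linalg.norm(l[1]-l[3]) else (l[1],l[3])
            P=[ray(im,x,.022) for x in e]; d=P[1]-P[0]
            print(n,st[k],np.round(P,4).tolist(),'len',np.linalg.norm(d),'ang',np.degrees(np.arctan2(d[1],d[0])),'mid',(P[0]+P[1])/2)
E
```

```text
(270, 185) [0.438 0.134 0.25 ] [0.474 0.196 0.2  ]
(285, 155) [0.511 0.202 0.25 ] [0.553 0.269 0.2  ]
(320, 135) [0.606 0.226 0.25 ] [0.656 0.296 0.2  ]
(340, 160) [0.587 0.133 0.25 ] [0.634 0.195 0.2  ]
(326, 190) [ 0.545 -0.048  0.25 ] [0.54  0.122 0.2  ]
(345, 163) [0.589 0.201 0.25 ] [0.593 0.417 0.2  ]
(358, 185) [ 0.615 -0.012  0.25 ] [0.622 0.165 0.2  ]
scene [ 315  311   54   48 1118] [[0.5311, -0.0389, 0.022], [0.4163, -0.0641, 0.022]] len 0.11747526414469059 ang -167.5831729210178 mid [ 0.47368711 -0.05149516  0.022     ]
side [270 283  48  12 356] [[0.5204, -0.0544, 0.022], [0.4142, -0.0757, 0.022]] len 0.1083097445664273 ang -168.6110834961572 mid [ 0.46733576 -0.06504562  0.022     ]
```

Emit:
drive_tool([
  [-0.06, 0, 0, -10],
  [-0.06, 0, 0, -10],
  [-0.06, 0, 0, -10],
  [-0.05, 0.05, 0, -10],
  [0, 0.06, 0, -10],
], jaw=0.085)

```text
clock: 2.02
position: [0.349, 0.0914, 0.3042]
ee_rot: [0.0, 0.935, 0.356, -0.0]
contact_force: [1.6, 0.6, 0.1]
width: 0.0849
```

Emit:
drive_tool([
  [0, 0.06, 0, -10],
  [0, 0.06, 0, -10],
  [0.015, 0.06, -0.02, -9.4],
  [0.04, 0.022, -0.05, 0],
  [0, 0, -0.03, 0],
])

```text
clock: 2.65
position: [0.4069, 0.2697, 0.2073]
ee_rot: [-0.0, 0.99, 0.143, 0.001]
contact_force: [-0.3, 0.1, -0.1]
width: 0.0847
```

```bash
cat > w.py <<'E'
from h import *
s=sensors.get_state(); print(s['clock'],np.round(s['position'],4),np.round(s['ee_rot'],4),np.round(s['contact_force'],2))
i=snap('wrist','w1.png')
for q in ['board','board_grip']:
    print(q,[(np.round(a['point'],4).tolist(),round(a['score'],2)) for a in spotter.landmark_of(q,'wrist')[:2]])
p=s['position']; print('grip axis px',proj(i,[p[0],p[1],.055]),manip.grip_point_offset)
E
python3 w.py
```

```text
2.65 [0.4069 0.2697 0.2073] [-1.000e-04  9.898e-01  1.426e-01  6.000e-04] [-0.27  0.13 -0.09]
board [([0.4019, 0.3123, -0.0011], 0.75)]
board_grip []
grip axis px [317.21514086 249.05728875] 0.0539
```

View pics/w1.png

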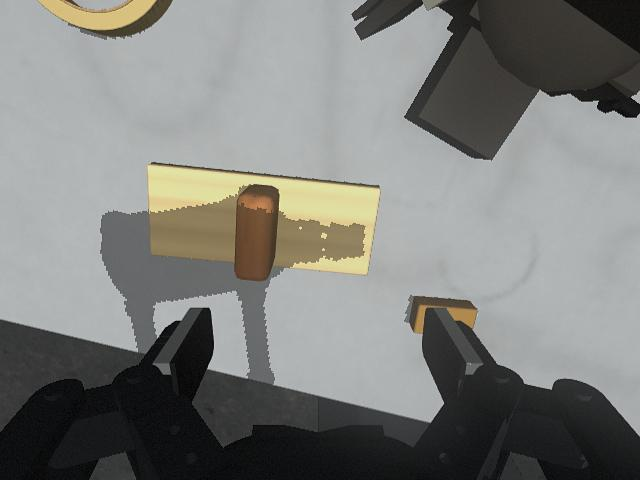

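```bash
python3 - <<'E'
from h import *
s=sensors.get_state(); q=s['ee_rot']
print(s['clock'],np.round(s['position'],4),np.degrees(2*np.arctan2(q[2],q[1]))-90)
i=cams.get_image('wrist')
for n in ('board','board_grip'):
    print([(np.round(a['point'],4).tolist(),round(a['score'],2)) for a in spotter.landmark_of(n,'wrist')[:2]])
a=i['color'].astype(int); hsv=cv2.cvtColor(i['color'],cv2.COLOR_RGB2HSV)
# handle mask: brown; plate corners seen
H,S,V=[hsv[...,k].astype(int) for k in range(3)]
m=((H>3)&(H<15)&(S>120)).astype(np.uint8)
nl,lab,st,c=cv2.connectedComponentsWithStats(m)
for k in range(1,nl):
    if st[k,4]>800: print(st[k],c[k],ray(i,c[k],.04))
# lit+shadow plate
m=((H>15)&(H<30)&(S>50)).astype(np.uint8)|m
m=cv2.morphologyEx(m,cv2.MORPH_CLOSE,np.ones((5,5)))
nl,lab,st,c=cv2.connectedComponentsWithStats(m)
for k in range(1,nl):
    if st[k,4]>5000:
        w=np.array([ray(i,q,.012)[:2] for q in np.argwhere(lab==k)[:,::-1]],np.float32); print(cv2.minAreaRect(w))
print(sensors.get_state()['position'].round(4))
E
```

```text
2.8 [0.404  0.2674 0.2078] -73.70230473206405
[([0.4012, 0.3107, -0.0002], 0.93)]
[([0.4008, 0.3129, 0.0394], 0.65)]
[ 232  187   39   87 2743] [250.13160773 229.93547211] [0.39829227 0.31284083 0.04      ]
((0.3955880403518677, 0.31014883518218994), (0.0827505961060524, 0.16871677339076996), 10.518803596496582)
[0.4055 0.2678 0.2107]
```

Emit:
drive_tool([
  [-0.002, 0.023, 0, -3],
  [-0.002, 0.022, 0, -2.8],
  [0, 0, -0.035, 0],
  [0, 0, -0.035, 0],
  [0, 0, 0, 0],
])

```text
clock: 3.58
position: [0.4001, 0.312, 0.1387]
ee_rot: [0.001, 0.996, 0.091, -0.001]
contact_force: [-0.6, 0.3, 0.7]
width: 0.0852
```

```bash
cat > st.py <<'E'
from h import *
s=sensors.get_state(); q=s['ee_rot']
print(s['clock'],np.round(s['position'],4),'yaw',np.degrees(2*np.arctan2(q[2],q[1]))-90,np.round(s['contact_force'],2),np.round(s['moment'],2),round(s['width'],4))
E
python3 st.py; python3 w.py
```

```text
3.575 [0.4001 0.312  0.1387] yaw -79.54155503958073 [-0.65  0.29  0.73] [-0.02 -0.02 -0.03] 0.0852
3.575 [0.4001 0.312  0.1387] [ 6.000e-04  9.958e-01  9.110e-02 -1.200e-03] [-0.65  0.29  0.73]
board [([0.3993, 0.3071, 0.0008], 0.79)]
board_grip [([0.3994, 0.3109, 0.0397], 0.58)]
grip axis px [316.9102354  298.05780553] 0.0539
```

Emit:
drive_tool([
  [0, 0, -0.025, 0],
  [0, 0, -0.02, 0],
  [0, 0, 0, 0],
  [0, 0, 0, 0],
  [0, 0, 0, 0],
])

```text
clock: 4.35
position: [0.4017, 0.3132, 0.0954]
ee_rot: [-0.001, 0.996, 0.091, 0.001]
contact_force: [-0.4, 0.7, -0.0]
width: 0.0849
```

Emit:
drive_tool([
  [0, 0, 0, 0],
  [0, 0, 0, 0],
  [0, 0, 0, 0],
  [0, 0, 0, 0],
  [0, 0, 0, 0],
], jaw=0.0, force=80)

```text
clock: 4.97
position: [0.4012, 0.3128, 0.0943]
ee_rot: [-0.0, 0.996, 0.091, 0.0]
contact_force: [-0.9, -0.3, 3.3]
width: 0.023
```

Emit:
drive_tool([
  [0, 0, 0.005, 0],
  [0, 0, 0.015, 0],
  [0, 0, 0.03, 0],
  [0, 0, 0.03, 0],
  [0, 0, 0, 0],
])

```text
clock: 5.6
position: [0.4023, 0.3136, 0.1768]
ee_rot: [-0.001, 0.996, 0.091, 0.003]
contact_force: [-1.0, -0.0, -2.0]
width: 0.0231
```

```bash
python3 st.py; python3 w.py
```

```text
5.6 [0.4023 0.3136 0.1768] yaw -79.516610375303 [-0.97 -0.01 -1.98] [-0.01 -0.   -0.03] 0.0231
5.6 [0.4023 0.3136 0.1768] [-0.0013  0.9958  0.0914  0.0029] [-0.97 -0.01 -1.98]
board [([0.4029, 0.3108, 0.082], 0.73)]
board_grip [([0.4019, 0.316, 0.1236], 0.84)]
grip axis px [317.59657127 268.26842672] 0.0539
```

Emit:
drive_tool([
  [-0.03, 0, 0, 0],
  [-0.03, -0.02, 0, 0],
  [-0.02, -0.035, 0, 0],
  [0, -0.04, 0, 0],
  [0, -0.04, 0, 0],
])

```text
clock: 6.38
position: [0.3197, 0.1765, 0.173]
ee_rot: [0.0, 0.996, 0.092, -0.001]
contact_force: [0.5, -0.3, -2.2]
width: 0.0229
```

Emit:
drive_tool([
  [0, -0.04, 0, 0],
  [0, -0.04, 0, 0],
  [0, -0.04, 0, 0],
  [0, -0.03, 0, 0],
  [0.02, -0.015, 0, 0],
])

```text
clock: 7.0
position: [0.3392, 0.0118, 0.173]
ee_rot: [-0.0, 0.996, 0.09, -0.002]
contact_force: [0.6, 0.8, -2.6]
width: 0.0229
```

Emit:
drive_tool([
  [0.035, -0.007, 0, 0],
  [0.035, 0, 0, 0],
  [0.03, 0, 0, 0],
  [0.01, 0, 0, 0],
  [0, 0, 0, 0],
])

```text
clock: 7.62
position: [0.451, 0.0061, 0.1733]
ee_rot: [-0.0, 0.996, 0.092, -0.001]
contact_force: [0.3, 0.1, -1.8]
width: 0.0231
```

```bash
cat > v.py <<'E'
import sys; from h import *
exec(open('st.py').read().split('\n',1)[1])
f=sys.argv[1]
i=snap('scene',f); 
for n in ('scene','side'):
    if n=='side': i=cams.get_image('side')
    for qn in ('roller','board','dock'):
        print(n,qn,[(np.round(a['point'],4).tolist(),round(a['score'],2)) for a in spotter.landmark_of(qn,n)[:1]])
    a=i['color'].astype(int); m=((a[...,0]>a[...,2]*2.2)&(a[...,0]>1.5*a[...,1])&(a[...,0]>110)).astype(np.uint8)
    nl,lab,st,c=cv2.connectedComponentsWithStats(m)
    for k in range(1,nl):
        w=ray(i,c[k],.02)
        if st[k,4]>80 and abs(w[0]-.47)<.1 and abs(w[1]+.1)<.12: print(n,'orange',st[k],c[k].round(1),w.round(4))
E
python3 v.py s2.png
```

```text
7.625 [0.451  0.0061 0.1733] yaw -79.48398646053569 [ 0.3   0.14 -1.85] [-0.02  0.04  0.01] 0.0231
scene roller [([0.4632, -0.0565, 0.0192], 0.77)]
scene board [([0.4492, 0.0098, 0.0741], 0.58)]
scene dock [([0.4901, -0.1582, -0.0017], 0.78)]
scene orange [315 313  54  46 950] [342.7 335.7] [ 0.469  -0.0547  0.02  ]
side roller [([0.4663, -0.0491, 0.0188], 0.78)]
side board [([0.4472, 0.0082, 0.0808], 0.96)]
side dock [([0.4912, -0.1574, -0.001], 0.84)]
side orange [270 278  48  18 546] [292.3 286.4] [ 0.4628 -0.0508  0.02  ]
```

View pics/s2.png

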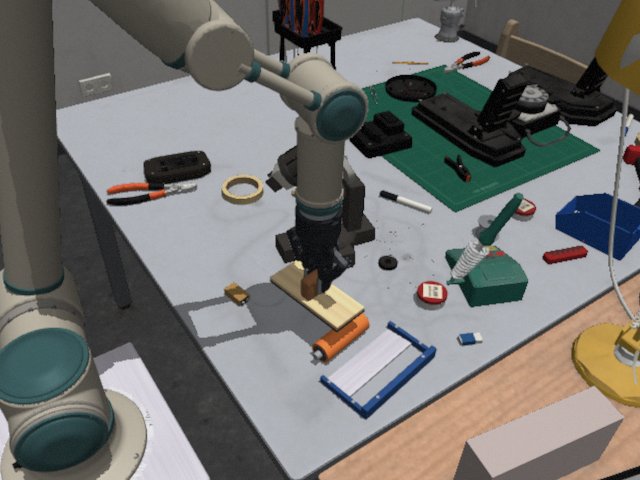

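Emit:
drive_tool([
  [0, 0, -0.015, 0],
  [0, 0, -0.013, 0],
  [0, 0, -0.006, 0],
  [0, 0, -0.002, 0],
  [0, 0, 0, 0],
])

```text
clock: 8.65
position: [0.4511, 0.0057, 0.1381]
ee_rot: [0.0, 0.996, 0.091, 0.0]
contact_force: [0.0, -0.7, -1.7]
width: 0.0228
```

Emit:
drive_tool([
  [0, 0, -0.001, 0],
  [0, 0, 0, 0],
  [0, 0, -0.001, 0],
  [0, 0, 0, 0],
  [0, 0, 0, 0],
])

```text
clock: 9.28
position: [0.4509, 0.0057, 0.1361]
ee_rot: [0.0, 0.996, 0.091, 0.0]
contact_force: [0.8, 0.1, -2.8]
width: 0.0231
```

```bash
python3 st.py
```

```text
9.275 [0.4509 0.0057 0.1361] yaw -79.52088093862213 [ 0.8   0.05 -2.82] [0.06 0.   0.05] 0.0231
```

Emit:
drive_tool([
  [0, 0, -0.001, 0],
  [0, 0, 0, 0],
  [0, 0, 0, 0],
  [0, 0, 0, 0],
  [0, 0, 0, 0],
])

```text
clock: 9.9
position: [0.451, 0.0057, 0.1351]
ee_rot: [0.0, 0.996, 0.091, 0.0]
contact_force: [-0.6, -0.2, -2.4]
width: 0.0228
```

Emit:
drive_tool([
  [0, 0, -0.001, 0],
  [0, 0, 0, 0],
  [0, 0, 0, 0],
  [0, 0, 0, 0],
  [0, 0, 0, 0],
])

```text
clock: 10.52
position: [0.451, 0.0057, 0.1342]
ee_rot: [0.0, 0.996, 0.091, 0.0]
contact_force: [-1.8, 0.4, 1.6]
width: 0.0228
```

Emit:
drive_tool([
  [0, 0, -0.0007, 0],
  [0, 0, 0, 0],
  [0, 0, 0, 0],
  [0, 0, 0, 0],
  [0, 0, 0, 0],
])

```text
clock: 11.15
position: [0.4511, 0.0054, 0.134]
ee_rot: [0.0, 0.996, 0.092, 0.0]
contact_force: [-2.0, -0.2, 5.9]
width: 0.0228
```

```bash
python3 st.py
```

```text
11.15 [0.4511 0.0054 0.134 ] yaw -79.49953474547286 [-1.97 -0.17  5.88] [-0.52  0.2  -0.07] 0.0228
```

Emit:
drive_tool([
  [0.0009, -0.0049, 0, 0],
  [0.0009, -0.0049, 0, 0],
  [0.0009, -0.0049, 0, 0],
  [0.0009, -0.0049, 0, 0],
  [0.001, -0.005, 0, 0],
])

```text
clock: 11.78
position: [0.4561, -0.0192, 0.134]
ee_rot: [0.0, 0.996, 0.091, 0.001]
contact_force: [-2.1, 0.1, 5.3]
width: 0.023
```

Emit:
drive_tool([
  [0.0009, -0.0049, 0, 0],
  [0.0009, -0.0049, 0, 0],
  [0.0009, -0.0049, 0, 0],
  [0.0009, -0.0049, 0, 0],
  [0.001, -0.005, 0, 0],
])

```text
clock: 12.4
position: [0.4611, -0.0439, 0.1341]
ee_rot: [0.0, 0.996, 0.091, 0.001]
contact_force: [0.7, 0.6, 6.1]
width: 0.023
```

```bash
python3 v.py s3.png
```

```text
12.4 [ 0.4611 -0.0439  0.1341] yaw -79.51457490089264 [0.69 0.64 6.06] [-0.15  0.06  0.03] 0.023
scene roller [([0.4672, -0.082, 0.02], 0.72)]
scene board [([0.4598, -0.0446, 0.035], 0.79)]
scene dock [([0.4919, -0.156, -0.0], 0.72)]
scene orange [364 319  16  14  90] [371.9 324.1] [ 0.5306 -0.0615  0.02  ]
scene orange [325 346  23  22 234] [337.1 355.2] [ 0.4347 -0.0853  0.02  ]
side roller []
side board [([0.4606, -0.0398, 0.0385], 0.71)]
side dock [([0.4909, -0.157, -0.0022], 0.6)]
```

View pics/s3.png

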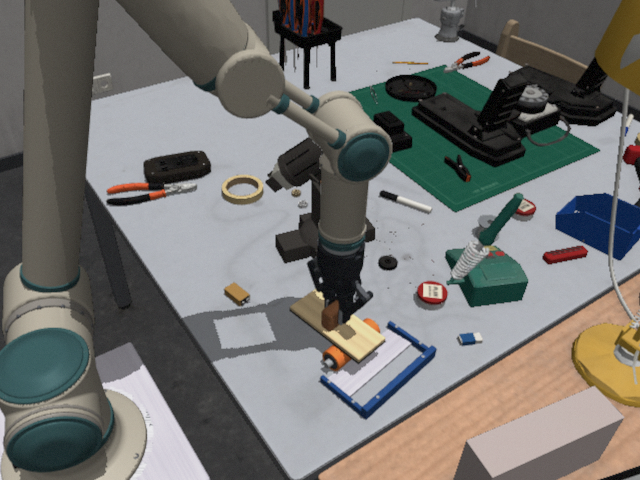

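Emit:
drive_tool([
  [0.0009, -0.0049, 0, 0],
  [0.0009, -0.0049, 0, 0],
  [0.0009, -0.0049, 0, 0],
  [0.0009, -0.0049, 0, 0],
  [0.001, -0.005, 0.0002, 0],
])

```text
clock: 13.42
position: [0.4662, -0.0683, 0.1344]
ee_rot: [0.0, 0.996, 0.091, 0.002]
contact_force: [2.0, 0.6, 5.4]
width: 0.0232
```

Emit:
drive_tool([
  [0.0009, -0.0049, 0.0003, 0],
  [0.0009, -0.0049, 0.0002, 0],
  [0.0009, -0.0049, 0.0003, 0],
  [0.0009, -0.0049, 0.0003, 0],
  [0.001, -0.005, 0.0003, 0],
])

```text
clock: 14.05
position: [0.4711, -0.093, 0.1358]
ee_rot: [0.0, 0.996, 0.091, 0.002]
contact_force: [2.6, 2.2, 5.4]
width: 0.0232
```

Emit:
drive_tool([
  [0.0009, -0.0049, 0.0003, 0],
  [0.0009, -0.0049, 0.0002, 0],
  [0.0009, -0.0049, 0.0003, 0],
  [0.0009, -0.0049, 0.0003, 0],
  [0.001, -0.005, 0.0003, 0],
])

```text
clock: 14.68
position: [0.476, -0.1176, 0.1373]
ee_rot: [0.0, 0.996, 0.091, 0.003]
contact_force: [4.3, 2.0, 5.0]
width: 0.0229
```

Emit:
drive_tool([
  [0.0009, -0.0049, 0.0003, 0],
  [0.0009, -0.0049, 0.0002, 0],
  [0.0009, -0.0049, 0.0003, 0],
  [0.0009, -0.0049, 0.0003, 0],
  [0.001, -0.005, 0.0003, 0],
])

```text
clock: 15.3
position: [0.4804, -0.1422, 0.1386]
ee_rot: [0.0, 0.996, 0.091, 0.002]
contact_force: [3.9, 1.5, 5.7]
width: 0.023
```

```bash
python3 v.py s4.png
```

```text
15.3 [ 0.4804 -0.1422  0.1386] yaw -79.58374058121906 [3.86 1.52 5.73] [ 0.39 -0.66 -0.13] 0.023
scene roller [([0.4789, -0.1308, 0.0218], 0.62)]
scene board [([0.479, -0.1429, 0.0398], 0.86)]
scene dock [([0.4887, -0.161, -0.0018], 0.6)]
scene orange [347 360  25  24 256] [359.5 370.3] [ 0.4475 -0.1327  0.02  ]
side roller []
side board [([0.4798, -0.141, 0.043], 0.97)]
side dock [([0.4914, -0.1582, 0.0007], 0.78)]
```

View pics/s4.png

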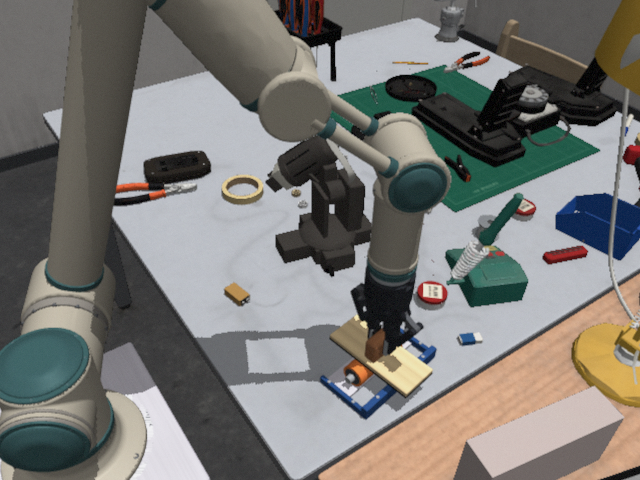

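Emit:
drive_tool([
  [0.0011, -0.0049, 0.0003, 0],
  [0.0011, -0.0049, 0.0002, 0],
  [0.0011, -0.0049, 0, 0],
  [0.0011, -0.0049, 0, 0],
  [0, 0, 0, 0],
])

```text
clock: 16.32
position: [0.4844, -0.1622, 0.1392]
ee_rot: [0.001, 0.996, 0.091, 0.002]
contact_force: [2.8, -0.2, 8.0]
width: 0.0232
```

Emit:
drive_tool([
  [0.0006, -0.0025, 0, 0],
  [0.0006, -0.0025, 0, 0],
  [0.0006, -0.0025, 0, 0],
  [0, 0, 0, 0],
  [0, 0, 0, 0],
])

```text
clock: 16.95
position: [0.4859, -0.1694, 0.1392]
ee_rot: [0.001, 0.996, 0.091, 0.001]
contact_force: [3.2, 0.7, 8.2]
width: 0.0234
```

Emit:
drive_tool([
  [0.0006, -0.0025, 0, 0],
  [0.0006, -0.0025, 0, 0],
  [0.0006, -0.0025, 0, 0],
  [0.0006, -0.0025, 0, 0],
  [0, 0, 0, 0],
])

```text
clock: 17.58
position: [0.4879, -0.1796, 0.1389]
ee_rot: [0.001, 0.996, 0.091, 0.001]
contact_force: [2.0, -0.3, 5.8]
width: 0.0229
```

```bash
python3 st.py
```

```text
17.575 [ 0.4879 -0.1796  0.1389] yaw -79.56572046492187 [ 1.96 -0.3   5.79] [ 0.11 -0.28 -0.15] 0.0229
```

Emit:
drive_tool([
  [0.0006, -0.0025, 0, 0],
  [0.0006, -0.0025, 0, 0],
  [0, 0, 0, 0],
  [0, 0, 0, 0],
  [0, 0, 0, 0],
])

```text
clock: 18.2
position: [0.4887, -0.184, 0.1384]
ee_rot: [0.0, 0.996, 0.091, 0.0]
contact_force: [2.8, -1.2, 3.7]
width: 0.0231
```

```bash
python3 v.py s5.png
```

```text
18.2 [ 0.4887 -0.184   0.1384] yaw -79.52850876864704 [ 2.85 -1.19  3.65] [ 0.05 -0.6  -0.18] 0.0231
scene roller []
scene board [([0.4848, -0.1823, 0.0397], 0.73)]
scene dock [([0.4892, -0.1565, -0.0009], 0.83)]
scene orange [356 367  25  24 256] [369.  377.5] [ 0.4517 -0.1536  0.02  ]
side roller []
side board [([0.4876, -0.1826, 0.042], 0.97)]
side dock [([0.5424, 0.4501, 0.0008], 0.26)]
side orange [272 301   9  16 110] [276.1 308.8] [ 0.4375 -0.1486  0.02  ]
```

Emit:
drive_tool([
  [0.0006, -0.0025, 0, 0],
  [0.0006, -0.0025, -0.0003, 0],
  [0.0006, -0.0025, -0.0003, 0],
  [0.0006, -0.0025, -0.0004, 0],
  [0, 0, 0, 0],
])

```text
clock: 19.23
position: [0.4897, -0.1937, 0.1364]
ee_rot: [-0.001, 0.996, 0.091, -0.001]
contact_force: [-0.4, -0.1, -1.6]
width: 0.0227
```

Emit:
drive_tool([
  [0.0006, -0.0025, -0.0006, 0],
  [0.0006, -0.0025, -0.0006, 0],
  [0.0006, -0.0025, -0.0006, 0],
  [0.0006, -0.0025, -0.0006, 0],
  [0, 0, 0, 0],
])

```text
clock: 19.85
position: [0.4932, -0.2042, 0.1348]
ee_rot: [0.0, 0.996, 0.091, 0.0]
contact_force: [0.3, 0.5, -1.6]
width: 0.0229
```

```bash
python3 v.py s6.png
```

```text
19.85 [ 0.4932 -0.2042  0.1348] yaw -79.53326320732458 [ 0.3   0.55 -1.58] [ 0.   -0.03 -0.  ] 0.0229
scene roller []
scene board [([0.4898, -0.2005, 0.0356], 0.98)]
scene dock [([0.4877, -0.1605, -0.0013], 0.66)]
scene orange [361 372  25  22 243] [373.1 381.6] [ 0.4523 -0.1639  0.02  ]
side roller []
side board [([0.4931, -0.2013, 0.039], 0.59)]
side dock []
side orange [273 306   8  11  82] [276.6 310.9] [ 0.4397 -0.1572  0.02  ]
```

Emit:
drive_tool([
  [0, 0, 0.01, 0],
  [0, 0, 0.025, 0],
  [0, 0, 0.03, 0],
  [0, 0.04, 0.02, 0],
  [-0.03, 0.045, 0, 0],
])

```text
clock: 20.88
position: [0.466, -0.1193, 0.2226]
ee_rot: [0.002, 0.996, 0.091, 0.004]
contact_force: [-0.5, 0.3, -1.3]
width: 0.0232
```

Emit:
drive_tool([
  [-0.035, 0.04, 0, 0],
  [-0.04, 0.035, 0, 0],
  [-0.04, 0.03, 0, 0],
  [-0.03, 0.03, 0, 0],
  [0, 0, 0, 0],
])

```text
clock: 21.5
position: [0.3151, 0.0176, 0.2201]
ee_rot: [-0.0, 0.996, 0.093, -0.0]
contact_force: [0.7, -0.4, -1.2]
width: 0.0232
```

```bash
python3 v.py s7.png; python3 - <<'E'
import cv2
a=cv2.imread('pics/s7.png'); cv2.imwrite('pics/s7c.png',cv2.resize(a[220:430,200:480],None,fx=2.8,fy=2.8,interpolation=cv2.INTER_CUBIC))
E
```

```text
21.5 [0.3151 0.0176 0.2201] yaw -79.36583040384522 [ 0.73 -0.36 -1.21] [-0.03 -0.03 -0.04] 0.0232
scene roller [([0.4825, -0.161, 0.0188], 0.9)]
scene board [([0.3128, 0.0203, 0.1207], 0.92)]
scene dock [([0.4926, -0.1556, -0.0038], 0.75)]
scene orange [ 360  344   56   50 1195] [389.3 367.1] [ 0.4944 -0.1555  0.02  ]
side roller [([0.4859, -0.159, 0.0184], 0.71)]
side board [([0.3196, 0.0187, 0.1258], 0.74)]
side dock [([0.4923, -0.159, 0.0017], 0.9)]
side orange [273 301  51   9 159] [297.3 304.6] [ 0.4811 -0.1318  0.02  ]
side orange [273 307  53  10 275] [298.8 311.7] [ 0.4867 -0.1602  0.02  ]
```

View pics/s7c.png

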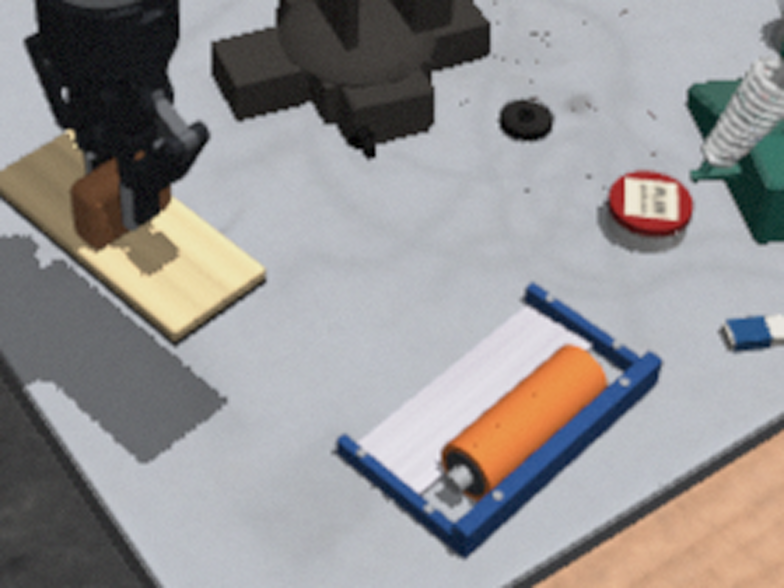

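Emit:
drive_tool([
  [0, 0.035, 0, 0],
  [0, 0.045, 0, 0],
  [0, 0.045, 0, 0],
  [0, 0.045, 0, 0],
  [0, 0.045, 0, 0],
])

```text
clock: 22.52
position: [0.3185, 0.2325, 0.2197]
ee_rot: [0.0, 0.996, 0.091, 0.0]
contact_force: [1.2, -0.9, -1.6]
width: 0.0229
```

Emit:
drive_tool([
  [0.02, 0.04, -0.02, 0],
  [0.03, 0.03, -0.03, 0],
  [0.026, 0.01, -0.03, 0],
  [0.01, 0, -0.02, 0],
  [0, 0, 0, 0],
])

```text
clock: 23.15
position: [0.4043, 0.3105, 0.1178]
ee_rot: [0.001, 0.996, 0.091, -0.002]
contact_force: [-0.3, -0.3, -1.8]
width: 0.0232
```

```bash
python3 st.py
```

```text
23.15 [0.4043 0.3105 0.1178] yaw -79.5768961863848 [-0.32 -0.31 -1.75] [-0.    0.03  0.01] 0.0232
```

Underside is now about 23.5 mm up; lower with a soft touch.

Emit:
drive_tool([
  [0, 0, -0.01, 0],
  [0, 0, -0.008, 0],
  [0, 0, -0.003, 0],
  [0, 0, -0.001, 0],
  [0, 0, 0, 0],
])

```text
clock: 23.78
position: [0.4042, 0.3111, 0.0981]
ee_rot: [-0.0, 0.996, 0.091, 0.0]
contact_force: [-0.4, -0.2, -1.4]
width: 0.0232
```

Emit:
drive_tool([
  [0, 0, -0.001, 0],
  [0, 0, 0, 0],
  [0, 0, -0.001, 0],
  [0, 0, 0, 0],
  [0, 0, 0, 0],
])

```text
clock: 24.4
position: [0.4041, 0.311, 0.0958]
ee_rot: [0.0, 0.996, 0.091, -0.0]
contact_force: [-0.4, 0.3, -1.3]
width: 0.023
```

Emit:
drive_tool([
  [0, 0, -0.001, 0],
  [0, 0, 0, 0],
  [0, 0, -0.001, 0],
  [0, 0, 0, 0],
  [0, 0, 0, 0],
])

```text
clock: 25.02
position: [0.4042, 0.311, 0.0943]
ee_rot: [-0.0, 0.996, 0.091, 0.0]
contact_force: [-1.6, -1.1, 5.4]
width: 0.0232
```

Emit:
drive_tool([
  [0, 0, -0.0005, 0],
  [0, 0, 0, 0],
  [0, 0, 0, 0],
  [0, 0, 0, 0],
  [0, 0, 0, 0],
])

```text
clock: 25.65
position: [0.4042, 0.311, 0.0943]
ee_rot: [-0.0, 0.996, 0.091, 0.0]
contact_force: [-1.9, -0.8, 9.7]
width: 0.023
```

On the table. Release, rise and check.

Emit:
drive_tool([
  [0, 0, 0.0005, 0],
  [0, 0, 0, 0],
  [0, 0, 0, 0],
  [0, 0, 0, 0],
  [0, 0, 0, 0],
], jaw=0.085)

```text
clock: 26.28
position: [0.4042, 0.311, 0.0938]
ee_rot: [0.0, 0.996, 0.091, -0.0]
contact_force: [0.2, 0.9, 1.0]
width: 0.0847
```

Emit:
drive_tool([
  [0, 0, 0, 0],
  [0, 0, 0.01, 0],
  [0, 0, 0.03, 0],
  [0, 0, 0.05, 0],
  [-0.02, 0, 0.05, 0],
])

```text
clock: 26.9
position: [0.385, 0.3112, 0.236]
ee_rot: [-0.0, 0.996, 0.091, 0.001]
contact_force: [0.6, 0.1, 0.0]
width: 0.0849
```

Emit:
drive_tool([
  [-0.03, 0, 0.01, 0],
  [-0.03, 0, 0, 0],
  [0, 0, 0, 0],
  [0, 0, 0, 0],
  [0, 0, 0, 0],
])

```text
clock: 27.52
position: [0.3252, 0.3112, 0.2439]
ee_rot: [-0.0, 0.996, 0.091, 0.0]
contact_force: [0.0, -0.0, 0.3]
width: 0.0848
```

```bash
python3 v.py s8.png; python3 - <<'E'
from h import *
for q in ['flux_tin','tape_roll','battery_9v','gear_black','eraser']:
    print(q,[np.round(a['point'],3).tolist() for a in spotter.landmark_of(q,'scene')[:1]])
E
```

```text
27.525 [0.3252 0.3112 0.2439] yaw -79.5526222607208 [ 0.05 -0.01  0.27] [ 0.01 -0.01 -0.  ] 0.0848
scene roller [([0.4815, -0.163, 0.0189], 0.81)]
scene board [([0.6722, 0.0644, -0.0006], 0.74)]
scene dock [([0.4889, -0.1586, 0.0011], 0.77)]
scene orange [ 360  344   56   51 1193] [389.4 367.1] [ 0.4945 -0.1555  0.02  ]
side roller [([0.4866, -0.1624, 0.016], 0.85)]
side board [([0.4036, 0.3129, 0.0011], 0.91)]
side dock [([0.4908, -0.1568, 0.0031], 0.89)]
side orange [273 301  51   8 168] [298.  304.6] [ 0.4828 -0.1317  0.02  ]
side orange [273 307  53  10 282] [298.5 311.7] [ 0.4862 -0.1601  0.02  ]
flux_tin [[0.675, -0.064, 0.005]]
tape_roll [[0.541, 0.452, 0.001]]
battery_9v [[0.366, 0.147, 0.001]]
gear_black [[0.676, 0.066, 0.002]]
eraser [[0.663, -0.18, 0.005]]
```

View pics/s8.png

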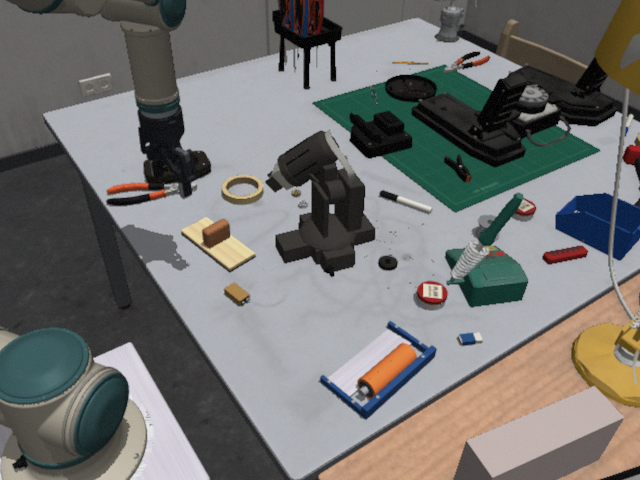

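The picture shows the roller in the seat against the stop (389,367), the board flat at (217,243), and the bystanders unmoved.

```bash
python3 -c "
from h import *
print(manip.sign_off())"
```

```text
the job is handed in; nothing more can be done
None
```

The roller is in the dock's seat against the blue stop, and the job was handed in at about 28 s of the 67 s allowed. I gripped the board by its handle, laid it on the roller and rolled it slowly up the ramp until it dropped in. The readings taken while rolling put the pressing force at about 8 to 10 N. I then laid the board flat, about where it started and well clear of the dock.

**Roller:** with the board lifted away, the networks placed its centre within about 1 mm of the seat middle. The last check put it 3 to 4 mm past the middle, toward the stop. That is more than the stop allows but within the networks' error. It sits about 8 mm off-centre along the seat, clear of the cheeks.

**Board and other things:** the side camera found the board at (0.404, 0.313), flat on the table, and the picture agrees. The five bystanders read within about 6 mm of where they started, close to the networks' error, and look unmoved.

**Check that disagreed:** in the last look the scene camera's network reported the board at the black gear's position. I took that as a false detection, since the picture and the side camera both contradict it.

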